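# Exchange the flat and the charged batteries between backup supplies and chargers

## Task

The two red-tagged batteries in the open backup supplies are flat, and the two green-tagged ones on the blue chargers are full: exchange them, wide for wide and slim for slim, so that each supply ends with the full battery of its width and each charger with the flat one. Every battery must end seated level, down in its well with its terminals towards the electronics or display end, as they all are now. The empty grey mat is free for parking; keep the batteries upright and set them down without dropping them.

Things in the scene. Friction and masses are not known exactly. Their poses are not given: they have to be found in the camera images.
- full_wide: Wide sealed battery, full: upright black box 97 long (its x) x 43 wide (its y) x 52 tall, about 570 g, with a green tag tape over the top. Two spade terminals stick up 6 mm at its +x end, 38 mm from its centre, on a red and a black foot. Origin: centre of the underside; z up. Grip it across the 43 mm width.
- flat_wide: Wide sealed battery, flat: upright black box 97 long (its x) x 43 wide (its y) x 52 tall, about 570 g, with a red tag tape over the top. Two spade terminals stick up 6 mm at its +x end, 38 mm from its centre, on a red and a black foot. Origin: centre of the underside; z up. Grip it across the 43 mm width.
- full_slim: Slim sealed battery, full: upright black box 97 long (its x) x 24 wide (its y) x 52 tall, about 300 g, with a green tag tape over the top. Two spade terminals stick up 6 mm at its +x end, 38 mm from its centre, on a red and a black foot. Origin: centre of the underside; z up. Grip it across the 24 mm width.
- flat_slim: Slim sealed battery, flat: upright black box 97 long (its x) x 24 wide (its y) x 52 tall, about 300 g, with a red tag tape over the top. Two spade terminals stick up 6 mm at its +x end, 38 mm from its centre, on a red and a black foot. Origin: centre of the underside; z up. Grip it across the 24 mm width.
- supply_wide: Wider backup supply: bare steel frame with electronics (green board, yellow transformer) at its +x end (x over 28 mm, 36 high). Fixed, 190 mm (its x) x 69 (its y); origin: centre of underside. Well for a 43 wide battery: centre x -32, y 0, inside 107 x 53, floor 4 and flared rim 18 above bench. Battery lies along x, terminals to +x. Starts with red-tagged wide battery.
- supply_slim: Narrower backup supply: bare steel frame with electronics (green board, yellow transformer) at its +x end (x over 28 mm, 36 high). Fixed, 190 mm (its x) x 50 (its y); origin: centre of underside. Well for a 24 wide battery: centre x -32, y 0, inside 107 x 34, floor 4 and flared rim 18 above bench. Battery lies along x, terminals to +x. Starts with red-tagged slim battery.
- charger_wide: Wider charger: blue plastic, with a display head (black top, pale display, green lamp) at its +x end (x over 28 mm, 34 high). Fixed, 190 mm (its x) x 69 (its y); origin: centre of underside. Well for a 43 wide battery: centre x -32, y 0, inside 107 x 53, floor 4 and flared rim 18 above bench. Battery lies along x, terminals to +x. Starts with green-tagged wide battery.
- charger_slim: Narrower charger: blue plastic, with a display head (black top, pale display, green lamp) at its +x end (x over 28 mm, 34 high). Fixed, 190 mm (its x) x 50 (its y); origin: centre of underside. Well for a 24 wide battery: centre x -32, y 0, inside 107 x 34, floor 4 and flared rim 18 above bench. Battery lies along x, terminals to +x. Starts with green-tagged slim battery.
- mat: Flat grey rubber mat, 150 (its x) x 110 (its y) x 3.3 mm thick, fixed, empty: the free spot for parking a battery upright. Origin: centre of its underside; z up. Supplies, chargers and mat lie side by side, changing places from start to start, their x axes within 15 degrees of world x (away from the robot).
Mind the look-alikes: they are no part of the job. What is shaped like the full_wide but pink is not meant.

How it is judged:
By the outcome, as a careful person would: the job done as asked, in the order asked, and still so for the second after the job is handed in, with the robot touching nothing.
It also fails if it takes over 128 s, if anything falls off the work surface, if the arm or the gripper's body presses on something with over 40 N, if the wrist force passes 120 N, or if a joint passes its speed limit or range.

## Robot

A 6-joint arm with a two-finger parallel gripper is mounted at the origin on the work surface. World frame = base frame: x ahead of the robot, y to its left, z up, the work surface at z = 0. Lengths are in mm, angles in rad, forces in N, time in s.
With the tool pointing down it reaches from about 325 to 775 mm from the base axis. Payload 5.5 kg.
Tool frame: the origin (TCP) lies on the centre line of the jaws, within the pads' length; the fingertips stand 19 mm ahead of it and the grasp point (between the pads) is the TCP; y points along the fingers, z is the direction in which the jaws open and shut, and the axes are right-handed (so a half turn about y gives the same grasp; the last joint's range is limited). The gripper opens to 85 mm and grips with 20 to 120 N. Pads are 22 mm wide; open, the fingers measure 114 mm over their backs; the gripper's body (76 mm by 85 mm) begins 54 mm behind the grasp point. The pads swing forward as they close: fully open they stand 13 mm farther back than shut.
Start: joints at [-1.366, 0.091, 1.231, -0, 1.82, -0.057], TCP at [155.291, -579.57, 250.275] pointing down, gripper open.
Joint ranges: [-2.87, 2.87], [-0.86, 2.18], [0.17, 2.46], [-1.51, 4.65], [0.06, 2.69], [-2.65, 2.65]. Speed limits (rad/s): [2.57, 2.57, 3.01, 3.14, 3.14, 3.14].

## Interface

Orientations are given as a 3x3 rotation matrix whose columns are the frame's x, y, z axes.
In Python, from workcell import * gives the robot as it stands. The module is installed in compiled form; this text tells all that it offers.
- The arm moves only by the tool play_rows, never from a script. Its argument "moves" is a list of rows, each an object of numbers: "x", "y", "z": the shift along the tool's x, y, z in m; "ax", "ay", "az": the turn, a rotation vector about the tool's x, y, z in rad. In form: [{"x": .., "y": .., "z": .., "ax": .., "ay": .., "az": ..}, ...]. A call has 1 to 20 rows; each row is the pose to reach, as a shift and turn from the pose commanded when the call began, along the tool's axes at that moment; what a row does not reach only later rows make up. A row lasts 1/8 s, in which the tool goes at most 62.5 mm and 10.7 degrees, less where a joint would pass 70% of its speed; a pose out of reach is approached as far as the arm can. A call with a gripper value outside its range is refused whole. "jaw" is the gripper's target within -1 to 1 (shut at 1, half-way at 0, fully open at -1), set as the call begins (left out, the last holds). The fingers move at their own pace and stop on an object; "newtons" is the grip in N (left out, the last holds). Time passes only in rows, so rows that repeat a pose let the fingers close. It gives the time, the measured TCP pose, the force and the opening at its end, in the units of the state.
- observe(): the state, without advancing time (a new reading comes with each control period).
- camera(name): name is "scene" or "top"; returns a dict with "frame" (480x640x3 uint8, red, green, blue), "fovy" (degrees; the focal length in pixels is half the picture's height over the tangent of half this angle, whatever the lens; pixels are square), "cx", "cy" (the principal point, pixels), "dist_coeffs" ([k1, k2, p1, p2, k3] as OpenCV has them; the pictures are not rectified), "extrinsics" (4x4, takes a point from world to camera coordinates). Camera axes: x right, y down, z forward; pixel columns grow to the right and rows downward; lengths in mm; the calibration is good to about 2 mm. A picture is of the moment at which its call begins. There is no depth.
- hand_in(): hands the job in, once; it reports no verdict.
The state is a dict: "t": time; "q": joint angles; "joint_velocities": joint speeds; "effort": joint torques, N m; "tcp_pos": TCP position; "tcp_rot": TCP orientation; "ft_force": force on the tool from outside, world axes, zero at the start; "wrist_torque": the same for the moment, N m; "grip_width": opening from 0.0 (shut) to 1.0 (fully open).
Only numpy, scipy, OpenCV 4.12 (cv2) and the standard library are available. Lean on these libraries where they do the work, as an engineer would, in place of code of your own. Each camera call takes 0.05 s, during which the arm holds its last target. There are 200 camera calls.

## Working session

There is one attempt and no reset: what is moved stays moved. The work goes in short steps, Python scripts to look and compute and a tool call to move; the robot and the scene stay as the last step left them, time stands still between calls to the robot, and variables do not carry over. Pictures are saved under pics/ and viewed, about 12 in all and at most 16, crops included, and the job is handed in when it is done.

Besides the shell and the picture viewer there is one more tool, called after "Request:" as name(argument=value, ...) on one line, values as JSON. play_rows: Moves the arm, as the interface text tells. Its arguments: {"type":"object","properties":{"moves":{"type":"array","items":{"type":"object","properties":{"x":{"type":"number"},"y":{"type":"number"},"z":{"type":"number"},"ax":{"type":"number"},"ay":{"type":"number"},"az":{"type":"number"}}}},"jaw":{"type":"number"},"newtons":{"type":"number"}},"required":["moves"]}

```bash
mkdir -p pics; python3 - <<'E'
from workcell import *
import cv2
s=observe();print(s['tcp_pos'],s['tcp_rot'],s['t'])
for n in("scene","top"):
    c=camera(n);cv2.imwrite(f"pics/{n}0.png",c["frame"][:,:,::-1]);print(n,c["fovy"],c["cx"],c["cy"],c["dist_coeffs"],c["extrinsics"])
E
```

```text
[ 155.24831336 -579.29246129  249.11908655] [[-9.65933734e-01 -4.06216836e-04  2.58789212e-01]
 [-2.58789502e-01  1.98378985e-03 -9.65931705e-01]
 [-1.21005690e-04 -9.99997950e-01 -2.02133419e-03]] 0.0
scene 49.03389472304466 318.05539320935054 238.19539845753047 [-0.03586346  0.          0.          0.          0.        ] [[ 7.88558053e-01  6.14956476e-01  2.17463797e-03 -3.18365694e+02]
 [ 4.44580213e-01 -5.67634406e-01 -6.92921074e-01 -1.43811183e+02]
 [-4.24881903e-01  5.47375294e-01 -7.21010164e-01  1.31193718e+03]
 [ 0.00000000e+00  0.00000000e+00  0.00000000e+00  1.00000000e+00]]
top 43.569158362497824 313.30282355106186 246.09515602011848 [0.01699435 0.         0.         0.         0.        ] [[ 2.01296798e-02 -9.99760859e-01 -8.54523193e-03 -1.11456626e+01]
 [-9.95358731e-01 -1.92351042e-02 -9.42921408e-02  4.04175521e+02]
 [ 9.41052232e-02  1.04036418e-02 -9.95507896e-01  1.32564851e+03]
 [ 0.00000000e+00  0.00000000e+00  0.00000000e+00  1.00000000e+00]]
```

View pics/top0.png

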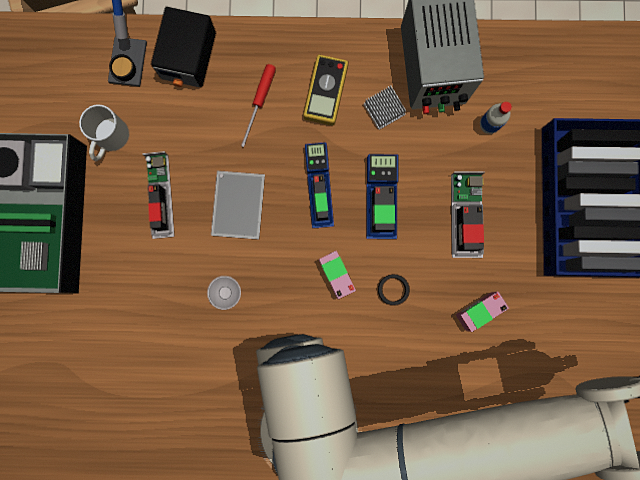

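View pics/scene0.png

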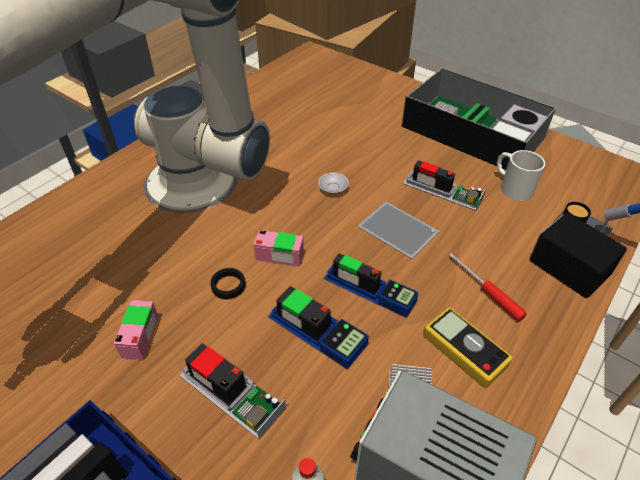

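```bash
python3 - <<'E'
import cv2,numpy as np
im=cv2.imread("pics/top0.png")
out=[]
for x0 in(135,295,357,443):
    a=cv2.resize(im[140:265,x0:x0+48],None,fx=4.15,fy=4.15,interpolation=cv2.INTER_CUBIC)
    for k in range(0,125,10):
        y=int(k*4.15);cv2.line(a,(0,y),(6,y),(255,255,0),1);cv2.putText(a,str(140+k),(8,y+4),0,.33,(255,255,0),1)
    for k in range(0,48,10):
        x=int(k*4.15);cv2.line(a,(x,0),(x,6),(0,255,255),1);cv2.putText(a,str(x0+k),(x,16),0,.33,(0,255,255),1)
    out.append(a)
cv2.imwrite("pics/crop1.png",np.hstack(out))
E
```

```text
(no output)
```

View pics/crop1.png

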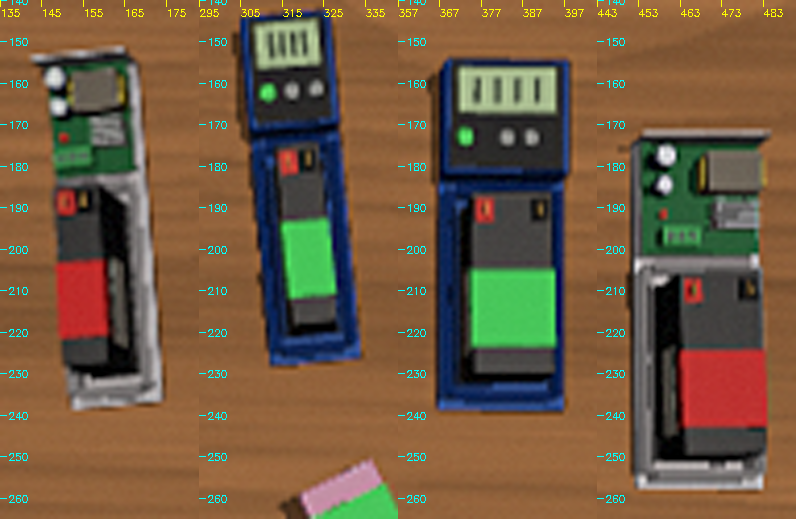

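```bash
cat >h.py <<'E'
import numpy as np,cv2
from workcell import *
def cam(n):
    c=camera(n);f=240/np.tan(np.radians(c["fovy"]/2))
    c["K"]=np.array([[f,0,c["cx"]],[0,f,c["cy"]],[0,0,1]]);c["d"]=np.array(c["dist_coeffs"]);return c
def proj(c,P):
    E=c["extrinsics"];return cv2.projectPoints(np.array(P,float).reshape(-1,1,3),cv2.Rodrigues(E[:3,:3])[0],E[:3,3],c["K"],c["d"])[0].reshape(-1,2)
def unproj(c,uv,z):
    E=c["extrinsics"];R=E[:3,:3];C=-R.T@E[:3,3]
    n=cv2.undistortPoints(np.array(uv,float).reshape(-1,1,2),c["K"],c["d"]).reshape(-1,2)
    D=np.c_[n,np.ones(len(n))]@R
    return C+D*((np.broadcast_to(z,len(n))-C[2])/D[:,2])[:,None]
def fit(c,uv,L,z):
    from scipy.optimize import least_squares
    def r(p):
        k,s=np.cos(p[2]),np.sin(p[2]);W=np.array(L)@np.array([[k,s],[-s,k]])+p[:2]
        return (proj(c,np.c_[W,np.broadcast_to(z,len(L))])-uv).ravel()
    g=unproj(c,uv,z).mean(0);o=least_squares(r,[g[0],g[1],0]);return o.x,np.abs(o.fun).max()
E
python3 - <<'E'
from h import *
c=cam("top")
def px(i,P): 
    P=np.array(P,float);P[:,0]-=199*i;return P/4.15+[(135,295,357,443)[i],140]-.3
R=lambda w:[(48.5,w/2),(48.5,-w/2),(-48.5,w/2),(-48.5,-w/2)]
B=[("flat_slim",24,[(52,187),(98,185),(63,367),(109,363)]),("full_slim",24,[(273,146),(318,143),(290,335),(337,330)]),("full_wide",43,[(469,193),(552,192),(472,374),(555,374)]),("flat_wide",43,[(680,274),(760,272),(683,455),(766,455)])]
# frame clicks: two near bottom corners z0-ish, two well/head boundary corners
F=[("supply_slim",50,[(72,408,9),(161,402,0)]),("charger_slim",50,[(271,365,0),(360,357,0)]),("charger_wide",69,[(437,410,0),(564,410,0)]),("supply_wide",69,[(636,488,0),(764,488,9)])]
for i,((n,w,P),(m,W,Q)) in enumerate(zip(B,F)):
    p,e=fit(c,px(i,P),R(w),56);print(n,p.round(3),e)
    k,s=np.cos(p[2]),np.sin(p[2]);print("  unit by battery",p[0]+32*k,p[1]+32*s)
    Q=np.array(Q,float);p,e=fit(c,px(i,Q[:,:2]),[(-95,W/2),(-95,-W/2)],Q[:,2]);print("  ",m,p.round(3),e,"well",p[0]-32*np.cos(p[2]),p[1]-32*np.sin(p[2]))
M=unproj(c,[(217,172),(265,175),(213,237),(259,239)],3.3);print(M,M.mean(0))
E
```

```text
flat_slim [4.82377e+02 3.47391e+02 1.04000e-01] 0.44810034506176066
  unit by battery 514.2032509182222 350.72142334091325
   supply_slim [5.13595e+02 3.49246e+02 1.10000e-01] 0.7878449852601648 well 481.78842744926817 345.7342880420331
full_slim [ 5.09056e+02 -1.63270e+01  1.13000e-01] 1.0575228422725047
  unit by battery 540.8519019646947 -12.715516756746434
   charger_slim [ 5.4536e+02 -1.3272e+01  1.0900e-01] 0.2090524726400531 well 513.5517010930351 -16.765268208950253
full_wide [ 4.87784e+02 -1.56871e+02  2.50000e-02] 0.19605577375432404
  unit by battery 519.7734525406397 -156.0591015463368
   charger_wide [ 5.21422e+02 -1.55427e+02  1.90000e-02] 0.08955060262604775 well 489.4276815544608 -156.0380856027991
flat_wide [ 4.48540e+02 -3.49945e+02  2.20000e-02] 0.40361430859042
  unit by battery 480.5321752663508 -349.2554227953286
   supply_wide [ 4.82077e+02 -3.49680e+02  1.00000e-02] 0.46377532536155286 well 450.0790003452808 -350.0059942656413
[[572.23577253 221.31436616   3.3       ]
 [567.3191385  110.98708702   3.3       ]
 [422.14790929 225.16863176   3.3       ]
 [419.59614894 120.54610307   3.3       ]] [495.32474231 169.504047     3.3       ]
```

The top view shows flat_slim at about (155,210), full_slim (320,205), full_wide (384,210) and flat_wide (470,230). The mat is at (238,205). The pink look-alikes at (337,275) and (481,312) are not to be touched. The batteries and the frames give well positions that agree within about 4 mm. I'll go above flat_wide first.

Request:
play_rows(moves=[{"x":-0.02,"y":0.006,"z":-0.009,"ay":0.015},{"x":-0.06,"y":0.018,"z":-0.026,"ay":0.042},{"x":-0.105,"y":0.03,"z":-0.045,"ay":0.075},{"x":-0.15,"y":0.044,"z":-0.064,"ay":0.105},{"x":-0.195,"y":0.057,"z":-0.083,"ay":0.138},{"x":-0.24,"y":0.07,"z":-0.102,"ay":0.17},{"x":-0.285,"y":0.083,"z":-0.121,"ay":0.2},{"x":-0.32,"y":0.093,"z":-0.136,"ay":0.225},{"x":-0.338,"y":0.099,"z":-0.1434,"ay":0.238},{"x":-0.3434,"y":0.1003,"z":-0.1457,"ay":0.242},{"x":-0.3434,"y":0.1003,"z":-0.1457,"ay":0.242}], jaw=-1, newtons=70)

```text
invalid input
```

Request:
play_rows(moves=[{"x":-0.02,"y":0.006,"z":-0.009,"ax":0,"ay":0.015,"az":0},{"x":-0.06,"y":0.018,"z":-0.026,"ax":0,"ay":0.042,"az":0},{"x":-0.105,"y":0.03,"z":-0.045,"ax":0,"ay":0.075,"az":0},{"x":-0.15,"y":0.044,"z":-0.064,"ax":0,"ay":0.105,"az":0},{"x":-0.195,"y":0.057,"z":-0.083,"ax":0,"ay":0.138,"az":0},{"x":-0.24,"y":0.07,"z":-0.102,"ax":0,"ay":0.17,"az":0},{"x":-0.285,"y":0.083,"z":-0.121,"ax":0,"ay":0.2,"az":0},{"x":-0.32,"y":0.093,"z":-0.136,"ax":0,"ay":0.225,"az":0},{"x":-0.338,"y":0.099,"z":-0.1434,"ax":0,"ay":0.238,"az":0},{"x":-0.3434,"y":0.1003,"z":-0.1457,"ax":0,"ay":0.242,"az":0},{"x":-0.3434,"y":0.1003,"z":-0.1457,"ax":0,"ay":0.242,"az":0}], jaw=-1, newtons=70)

```text
t: 1.52
tcp_pos: [449.1, -350.1, 149.9]
tcp_rot: [[-1.0, -0.0, 0.02], [-0.02, 0.0, -1.0], [0.0, -1.0, -0.0]]
ft_force: [-0.4, 0.6, -0.1]
grip_width: 1.0
```

Request:
play_rows(moves=[{"x":0,"y":0.01,"z":0,"ax":0,"ay":0,"az":0},{"x":0,"y":0.035,"z":0,"ax":0,"ay":0,"az":0},{"x":0,"y":0.06,"z":0,"ax":0,"ay":0,"az":0},{"x":0,"y":0.082,"z":0,"ax":0,"ay":0,"az":0},{"x":0,"y":0.097,"z":0,"ax":0,"ay":0,"az":0},{"x":0,"y":0.106,"z":0,"ax":0,"ay":0,"az":0},{"x":0,"y":0.11,"z":0,"ax":0,"ay":0,"az":0},{"x":0,"y":0.11,"z":0,"ax":0,"ay":0,"az":0}])

```text
t: 2.52
tcp_pos: [449.4, -350.2, 40.4]
tcp_rot: [[-1.0, 0.0, 0.02], [-0.02, -0.0, -1.0], [-0.0, -1.0, 0.0]]
ft_force: [-0.9, -0.1, 0.0]
grip_width: 0.998
```

Request:
play_rows(moves=[{"x":0,"y":0,"z":0,"ax":0,"ay":0,"az":0},{"x":0,"y":0,"z":0,"ax":0,"ay":0,"az":0},{"x":0,"y":0,"z":0,"ax":0,"ay":0,"az":0},{"x":0,"y":0,"z":0,"ax":0,"ay":0,"az":0},{"x":0,"y":0,"z":0,"ax":0,"ay":0,"az":0},{"x":0,"y":0,"z":0,"ax":0,"ay":0,"az":0},{"x":0,"y":0,"z":0,"ax":0,"ay":0,"az":0},{"x":0,"y":0,"z":0,"ax":0,"ay":0,"az":0}], jaw=1, newtons=70)

```text
t: 3.52
tcp_pos: [449.7, -350.2, 40.8]
tcp_rot: [[-1.0, 0.001, 0.02], [-0.02, -0.001, -1.0], [-0.001, -1.0, 0.001]]
ft_force: [-0.5, 0.6, 5.8]
grip_width: 0.495
```

```bash
python3 - <<'E'
from h import *
s=observe();print(s['t'],s['tcp_pos'],s['ft_force'],s['wrist_torque'],s['grip_width'])
a=camera("scene")["frame"];cv2.imwrite("pics/s1.png",cv2.resize(a[300:460,120:340,::-1],None,fx=3,fy=3,interpolation=2))
E
```

```text
3.525 [ 449.66687687 -350.18620489   40.79743129] [-0.52630456  0.5675117   5.79196412] [0.20783798 0.10718983 0.01333512] 0.49542901866768746
```

View pics/s1.png

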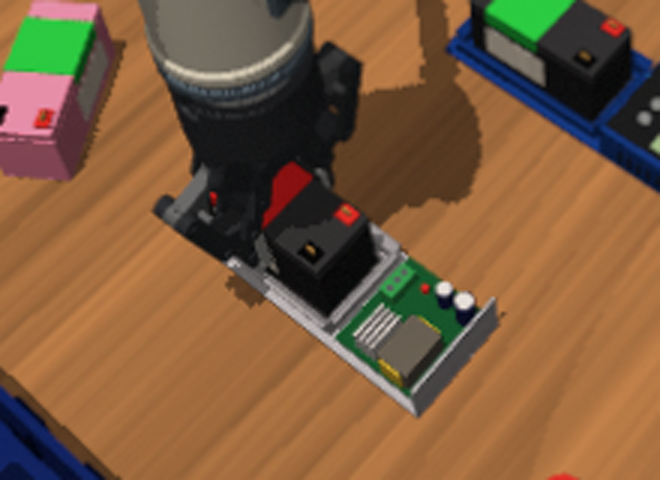

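Request:
play_rows(moves=[{"x":0,"y":-0.008,"z":0,"ax":0,"ay":0,"az":0},{"x":0,"y":-0.03,"z":0,"ax":0,"ay":0,"az":0},{"x":0,"y":-0.06,"z":0,"ax":0,"ay":0,"az":0},{"x":0,"y":-0.085,"z":0,"ax":0,"ay":0,"az":0},{"x":-0.001,"y":-0.1,"z":-0.01,"ax":0,"ay":0,"az":0},{"x":-0.004,"y":-0.108,"z":-0.035,"ax":0,"ay":0,"az":0},{"x":-0.008,"y":-0.11,"z":-0.07,"ax":0,"ay":0,"az":0},{"x":-0.012,"y":-0.11,"z":-0.11,"ax":0,"ay":0,"az":0},{"x":-0.017,"y":-0.11,"z":-0.155,"ax":0,"ay":0,"az":0},{"x":-0.022,"y":-0.11,"z":-0.2,"ax":0,"ay":0,"az":0},{"x":-0.027,"y":-0.11,"z":-0.245,"ax":0,"ay":0,"az":0},{"x":-0.032,"y":-0.11,"z":-0.29,"ax":0,"ay":0,"az":0},{"x":-0.037,"y":-0.11,"z":-0.335,"ax":0,"ay":0,"az":0},{"x":-0.041,"y":-0.11,"z":-0.38,"ax":0,"ay":0,"az":0},{"x":-0.046,"y":-0.11,"z":-0.42,"ax":0,"ay":0,"az":0},{"x":-0.05,"y":-0.11,"z":-0.46,"ax":0,"ay":0,"az":0},{"x":-0.053,"y":-0.11,"z":-0.49,"ax":0,"ay":0,"az":0},{"x":-0.055,"y":-0.11,"z":-0.51,"ax":0,"ay":0,"az":0},{"x":-0.056,"y":-0.11,"z":-0.519,"ax":0,"ay":0,"az":0},{"x":-0.056,"y":-0.11,"z":-0.519,"ax":0,"ay":0,"az":0}])

```text
t: 6.08
tcp_pos: [494.8, 169.9, 149.6]
tcp_rot: [[-1.0, -0.001, 0.02], [-0.02, -0.001, -1.0], [0.001, -1.0, 0.001]]
ft_force: [-0.6, -0.1, -5.5]
grip_width: 0.497
```

Request:
play_rows(moves=[{"x":0,"y":0.01,"z":0,"ax":0,"ay":0,"az":0},{"x":0,"y":0.035,"z":0,"ax":0,"ay":0,"az":0},{"x":0,"y":0.06,"z":0,"ax":0,"ay":0,"az":0},{"x":0,"y":0.08,"z":0,"ax":0,"ay":0,"az":0},{"x":0,"y":0.094,"z":0,"ax":0,"ay":0,"az":0},{"x":0,"y":0.102,"z":0,"ax":0,"ay":0,"az":0},{"x":0,"y":0.106,"z":0,"ax":0,"ay":0,"az":0},{"x":0,"y":0.108,"z":0,"ax":0,"ay":0,"az":0},{"x":0,"y":0.109,"z":0,"ax":0,"ay":0,"az":0},{"x":0,"y":0.109,"z":0,"ax":0,"ay":0,"az":0}])

```text
t: 7.32
tcp_pos: [495.2, 170.1, 41.4]
tcp_rot: [[-1.0, 0.001, 0.02], [-0.02, 0.0, -1.0], [-0.001, -1.0, -0.0]]
ft_force: [-0.6, 0.4, -5.6]
grip_width: 0.494
```

Request:
play_rows(moves=[{"x":0,"y":0.0007,"z":0,"ax":0,"ay":0,"az":0},{"x":0,"y":0.0014,"z":0,"ax":0,"ay":0,"az":0},{"x":0,"y":0.002,"z":0,"ax":0,"ay":0,"az":0},{"x":0,"y":0.002,"z":0,"ax":0,"ay":0,"az":0}])

```text
t: 7.82
tcp_pos: [495.1, 170.1, 39.8]
tcp_rot: [[-1.0, 0.0, 0.02], [-0.02, 0.0, -1.0], [-0.0, -1.0, -0.0]]
ft_force: [-4.0, -0.4, 1.9]
grip_width: 0.487
```

Request:
play_rows(moves=[{"x":0,"y":0,"z":0,"ax":0,"ay":0,"az":0},{"x":0,"y":0,"z":0,"ax":0,"ay":0,"az":0},{"x":0,"y":0,"z":0,"ax":0,"ay":0,"az":0},{"x":0,"y":0,"z":0,"ax":0,"ay":0,"az":0},{"x":0,"y":0,"z":0,"ax":0,"ay":0,"az":0},{"x":0,"y":0,"z":0,"ax":0,"ay":0,"az":0},{"x":0,"y":0,"z":0,"ax":0,"ay":0,"az":0}], jaw=-1)

```text
t: 8.7
tcp_pos: [495.0, 170.1, 39.0]
tcp_rot: [[-1.0, 0.0, 0.02], [-0.02, 0.0, -1.0], [-0.0, -1.0, -0.0]]
ft_force: [0.2, 0.2, 0.3]
grip_width: 1.0
```

Request:
play_rows(moves=[{"x":0,"y":-0.01,"z":0,"ax":0,"ay":0,"az":0},{"x":0,"y":-0.035,"z":0,"ax":0,"ay":0,"az":0},{"x":0,"y":-0.07,"z":0,"ax":0,"ay":0,"az":0},{"x":0,"y":-0.095,"z":0.007,"ax":0,"ay":0,"az":0},{"x":0.001,"y":-0.107,"z":0.03,"ax":0,"ay":0,"az":0},{"x":0.003,"y":-0.111,"z":0.07,"ax":0,"ay":0,"az":0},{"x":0.005,"y":-0.111,"z":0.12,"ax":0,"ay":0,"az":0},{"x":0.007,"y":-0.111,"z":0.17,"ax":0,"ay":0,"az":0},{"x":0.009,"y":-0.111,"z":0.22,"ax":0,"ay":0,"az":0},{"x":0.011,"y":-0.111,"z":0.265,"ax":0,"ay":0,"az":0},{"x":0.012,"y":-0.111,"z":0.3,"ax":0,"ay":0,"az":0},{"x":0.0131,"y":-0.111,"z":0.32,"ax":0,"ay":0,"az":0},{"x":0.0131,"y":-0.111,"z":0.3265,"ax":0,"ay":0,"az":0},{"x":0.0131,"y":-0.111,"z":0.3265,"ax":0,"ay":0,"az":0}])

```text
t: 10.45
tcp_pos: [488.5, -156.5, 150.4]
tcp_rot: [[-1.0, 0.0, 0.019], [-0.019, 0.0, -1.0], [-0.0, -1.0, -0.0]]
ft_force: [0.2, 1.0, 0.5]
grip_width: 1.003
```

Request:
play_rows(moves=[{"x":0,"y":0.01,"z":0,"ax":0,"ay":0,"az":0},{"x":0,"y":0.035,"z":0,"ax":0,"ay":0,"az":0},{"x":0,"y":0.06,"z":0,"ax":0,"ay":0,"az":0},{"x":0,"y":0.082,"z":0,"ax":0,"ay":0,"az":0},{"x":0,"y":0.097,"z":0,"ax":0,"ay":0,"az":0},{"x":0,"y":0.106,"z":0,"ax":0,"ay":0,"az":0},{"x":0,"y":0.11,"z":0,"ax":0,"ay":0,"az":0},{"x":0,"y":0.11,"z":0,"ax":0,"ay":0,"az":0}])

```text
t: 11.45
tcp_pos: [488.6, -156.7, 40.3]
tcp_rot: [[-1.0, 0.0, 0.02], [-0.02, -0.0, -1.0], [-0.0, -1.0, 0.0]]
ft_force: [0.7, 0.2, 0.3]
grip_width: 1.0
```

Request:
play_rows(moves=[{"x":0,"y":0,"z":0,"ax":0,"ay":0,"az":0},{"x":0,"y":0,"z":0,"ax":0,"ay":0,"az":0},{"x":0,"y":0,"z":0,"ax":0,"ay":0,"az":0},{"x":0,"y":0,"z":0,"ax":0,"ay":0,"az":0},{"x":0,"y":0,"z":0,"ax":0,"ay":0,"az":0},{"x":0,"y":0,"z":0,"ax":0,"ay":0,"az":0},{"x":0,"y":0,"z":0,"ax":0,"ay":0,"az":0},{"x":0,"y":0,"z":0,"ax":0,"ay":0,"az":0}], jaw=1)

```text
t: 12.45
tcp_pos: [488.8, -156.7, 40.7]
tcp_rot: [[-1.0, 0.001, 0.02], [-0.02, -0.0, -1.0], [-0.001, -1.0, 0.0]]
ft_force: [-0.1, 1.8, 5.6]
grip_width: 0.495
```

```bash
python3 - <<'E'
from h import *
a=camera("scene")["frame"];cv2.imwrite("pics/s2.png",a[:,:,::-1])
E
```

```text
(no output)
```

View pics/s2.png

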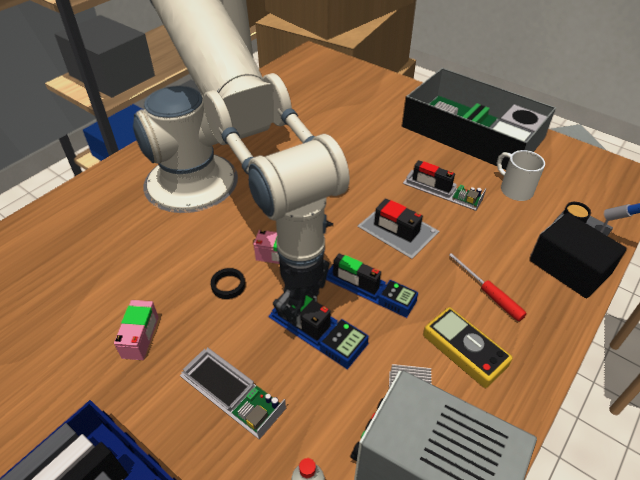

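Request:
play_rows(moves=[{"x":0,"y":-0.008,"z":0,"ax":0,"ay":0,"az":0},{"x":0,"y":-0.03,"z":0,"ax":0,"ay":0,"az":0},{"x":0,"y":-0.06,"z":0,"ax":0,"ay":0,"az":0},{"x":0,"y":-0.085,"z":0,"ax":0,"ay":0,"az":0},{"x":0.002,"y":-0.1,"z":0.008,"ax":0,"ay":0,"az":0},{"x":0.007,"y":-0.108,"z":0.03,"ax":0,"ay":0,"az":0},{"x":0.014,"y":-0.11,"z":0.063,"ax":0,"ay":0,"az":0},{"x":0.022,"y":-0.11,"z":0.1,"ax":0,"ay":0,"az":0},{"x":0.031,"y":-0.11,"z":0.138,"ax":0,"ay":0,"az":0},{"x":0.038,"y":-0.11,"z":0.17,"ax":0,"ay":0,"az":0},{"x":0.042,"y":-0.11,"z":0.188,"ax":0,"ay":0,"az":0},{"x":0.0428,"y":-0.11,"z":0.1927,"ax":0,"ay":0,"az":0},{"x":0.0428,"y":-0.11,"z":0.1927,"ax":0,"ay":0,"az":0},{"x":0.0428,"y":-0.11,"z":0.1927,"ax":0,"ay":0,"az":0}])

```text
t: 14.25
tcp_pos: [449.8, -349.2, 150.0]
tcp_rot: [[-1.0, 0.0, 0.021], [-0.021, 0.0, -1.0], [-0.0, -1.0, -0.0]]
ft_force: [0.4, 0.3, -5.9]
grip_width: 0.494
```

Request:
play_rows(moves=[{"x":0,"y":0.01,"z":0,"ax":0,"ay":0,"az":0},{"x":0,"y":0.035,"z":0,"ax":0,"ay":0,"az":0},{"x":0,"y":0.06,"z":0,"ax":0,"ay":0,"az":0},{"x":0,"y":0.078,"z":0,"ax":0,"ay":0,"az":0},{"x":0,"y":0.09,"z":0,"ax":0,"ay":0,"az":0},{"x":0,"y":0.098,"z":0,"ax":0,"ay":0,"az":0},{"x":0,"y":0.104,"z":0,"ax":0,"ay":0,"az":0},{"x":0,"y":0.107,"z":0,"ax":0,"ay":0,"az":0},{"x":0,"y":0.1085,"z":0,"ax":0,"ay":0,"az":0},{"x":0,"y":0.1092,"z":0,"ax":0,"ay":0,"az":0},{"x":0,"y":0.11,"z":0,"ax":0,"ay":0,"az":0},{"x":0,"y":0.1105,"z":0,"ax":0,"ay":0,"az":0},{"x":0,"y":0.1105,"z":0,"ax":0,"ay":0,"az":0}])

```text
t: 15.88
tcp_pos: [449.6, -350.3, 40.7]
tcp_rot: [[-1.0, 0.001, 0.02], [-0.02, -0.001, -1.0], [-0.001, -1.0, 0.001]]
ft_force: [-3.9, 2.7, 3.1]
grip_width: 0.49
```

Request:
play_rows(moves=[{"x":0,"y":0,"z":0,"ax":0,"ay":0,"az":0},{"x":0,"y":0,"z":0,"ax":0,"ay":0,"az":0},{"x":0,"y":0,"z":0,"ax":0,"ay":0,"az":0},{"x":0,"y":0,"z":0,"ax":0,"ay":0,"az":0},{"x":0,"y":0,"z":0,"ax":0,"ay":0,"az":0},{"x":0,"y":0,"z":0,"ax":0,"ay":0,"az":0},{"x":0,"y":0,"z":0,"ax":0,"ay":0,"az":0}], jaw=-1)

```text
t: 16.75
tcp_pos: [449.4, -350.1, 39.5]
tcp_rot: [[-1.0, -0.0, 0.02], [-0.02, 0.0, -1.0], [0.0, -1.0, -0.0]]
ft_force: [0.3, 0.5, -0.5]
grip_width: 0.997
```

Request:
play_rows(moves=[{"x":0,"y":-0.008,"z":0,"ax":0,"ay":0,"az":0},{"x":0,"y":-0.03,"z":0,"ax":0,"ay":0,"az":0},{"x":0,"y":-0.06,"z":0,"ax":0,"ay":0,"az":0},{"x":0,"y":-0.085,"z":0,"ax":0,"ay":0,"az":0},{"x":-0.001,"y":-0.1,"z":-0.01,"ax":0,"ay":0,"az":0},{"x":-0.004,"y":-0.108,"z":-0.035,"ax":0,"ay":0,"az":0},{"x":-0.008,"y":-0.1105,"z":-0.07,"ax":0,"ay":0,"az":0},{"x":-0.012,"y":-0.1105,"z":-0.11,"ax":0,"ay":0,"az":0},{"x":-0.017,"y":-0.1105,"z":-0.155,"ax":0,"ay":0,"az":0},{"x":-0.022,"y":-0.1105,"z":-0.2,"ax":0,"ay":0,"az":0},{"x":-0.027,"y":-0.1105,"z":-0.245,"ax":0,"ay":0,"az":0},{"x":-0.032,"y":-0.1105,"z":-0.29,"ax":0,"ay":0,"az":0},{"x":-0.037,"y":-0.1105,"z":-0.335,"ax":0,"ay":0,"az":0},{"x":-0.041,"y":-0.1105,"z":-0.38,"ax":0,"ay":0,"az":0},{"x":-0.046,"y":-0.1105,"z":-0.42,"ax":0,"ay":0,"az":0},{"x":-0.05,"y":-0.1105,"z":-0.46,"ax":0,"ay":0,"az":0},{"x":-0.053,"y":-0.1105,"z":-0.49,"ax":0,"ay":0,"az":0},{"x":-0.055,"y":-0.1105,"z":-0.51,"ax":0,"ay":0,"az":0},{"x":-0.0559,"y":-0.1105,"z":-0.5193,"ax":0,"ay":0,"az":0},{"x":-0.0559,"y":-0.1105,"z":-0.5193,"ax":0,"ay":0,"az":0}])

```text
t: 19.25
tcp_pos: [494.9, 170.1, 149.8]
tcp_rot: [[-1.0, -0.0, 0.02], [-0.02, -0.0, -1.0], [0.0, -1.0, 0.0]]
ft_force: [0.2, 0.6, 0.0]
grip_width: 1.002
```

```bash
python3 - <<'E'
from h import *
print(observe()['tcp_pos'])
c=camera("top")["frame"];a=c[140:270,190:500];cv2.imwrite("pics/t3.png",cv2.resize(a[:,:,::-1],None,fx=2.58,fy=2.58,interpolation=2))
E
```

```text
[494.91349224 170.11399289 149.84836093]
```

View pics/t3.png

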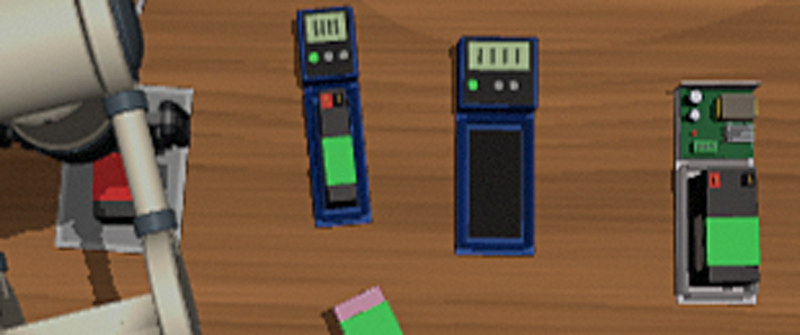

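Request:
play_rows(moves=[{"x":0,"y":0.01,"z":0,"ax":0,"ay":0,"az":0},{"x":0,"y":0.035,"z":0,"ax":0,"ay":0,"az":0},{"x":0,"y":0.06,"z":0,"ax":0,"ay":0,"az":0},{"x":0,"y":0.082,"z":0,"ax":0,"ay":0,"az":0},{"x":0,"y":0.097,"z":0,"ax":0,"ay":0,"az":0},{"x":0,"y":0.106,"z":0,"ax":0,"ay":0,"az":0},{"x":0,"y":0.111,"z":0,"ax":0,"ay":0,"az":0},{"x":0,"y":0.111,"z":0,"ax":0,"ay":0,"az":0}])

```text
t: 20.3
tcp_pos: [495.1, 170.1, 39.2]
tcp_rot: [[-1.0, 0.0, 0.02], [-0.02, 0.0, -1.0], [-0.0, -1.0, -0.0]]
ft_force: [-0.9, 0.5, 1.0]
grip_width: 1.004
```

Request:
play_rows(moves=[{"x":0,"y":0,"z":0,"ax":0,"ay":0,"az":0},{"x":0,"y":0,"z":0,"ax":0,"ay":0,"az":0},{"x":0,"y":0,"z":0,"ax":0,"ay":0,"az":0},{"x":0,"y":0,"z":0,"ax":0,"ay":0,"az":0},{"x":0,"y":0,"z":0,"ax":0,"ay":0,"az":0},{"x":0,"y":0,"z":0,"ax":0,"ay":0,"az":0},{"x":0,"y":0,"z":0,"ax":0,"ay":0,"az":0},{"x":0,"y":0,"z":0,"ax":0,"ay":0,"az":0}], jaw=1)

```text
t: 21.3
tcp_pos: [495.4, 170.2, 39.7]
tcp_rot: [[-1.0, 0.001, 0.02], [-0.02, 0.0, -1.0], [-0.001, -1.0, -0.0]]
ft_force: [-0.3, -0.0, 6.3]
grip_width: 0.492
```

```bash
python3 - <<'E'
from h import *
c=cam("top");P=np.array([(467,125),(523,123),(469,243),(525,241)])/2.58+[190,140]
for z in(4,11,18):
  W=unproj(c,P,z);print(z,W.mean(0),np.ptp(W,axis=0))
E
```

```text
4 [ 489.2652751  -158.15159464    4.        ] [107.70924757  52.02902988   0.        ]
11 [ 488.17165583 -157.42253119   11.        ] [107.15228534  51.75998887   0.        ]
18 [ 487.07803657 -156.69346773   18.        ] [106.5953231   51.49094786   0.        ]
```

Request:
play_rows(moves=[{"x":0,"y":-0.008,"z":0,"ax":0,"ay":0,"az":0},{"x":0,"y":-0.03,"z":0,"ax":0,"ay":0,"az":0},{"x":0,"y":-0.06,"z":0,"ax":0,"ay":0,"az":0},{"x":0,"y":-0.085,"z":0,"ax":0,"ay":0,"az":0},{"x":0,"y":-0.1,"z":0.01,"ax":0,"ay":0,"az":0},{"x":0.001,"y":-0.108,"z":0.03,"ax":0,"ay":0,"az":0},{"x":0.003,"y":-0.111,"z":0.065,"ax":0,"ay":0,"az":0},{"x":0.005,"y":-0.111,"z":0.11,"ax":0,"ay":0,"az":0},{"x":0.007,"y":-0.111,"z":0.155,"ax":0,"ay":0,"az":0},{"x":0.009,"y":-0.111,"z":0.2,"ax":0,"ay":0,"az":0},{"x":0.011,"y":-0.111,"z":0.245,"ax":0,"ay":0,"az":0},{"x":0.012,"y":-0.111,"z":0.285,"ax":0,"ay":0,"az":0},{"x":0.0126,"y":-0.111,"z":0.312,"ax":0,"ay":0,"az":0},{"x":0.0126,"y":-0.111,"z":0.325,"ax":0,"ay":0,"az":0},{"x":0.0126,"y":-0.111,"z":0.327,"ax":0,"ay":0,"az":0},{"x":0.0126,"y":-0.111,"z":0.327,"ax":0,"ay":0,"az":0}])

```text
t: 23.35
tcp_pos: [488.8, -156.3, 149.7]
tcp_rot: [[-1.0, -0.001, 0.02], [-0.02, 0.001, -1.0], [0.001, -1.0, -0.001]]
ft_force: [0.3, -0.3, -5.8]
grip_width: 0.496
```

Request:
play_rows(moves=[{"x":0,"y":0.01,"z":0,"ax":0,"ay":0,"az":0},{"x":0,"y":0.035,"z":0,"ax":0,"ay":0,"az":0},{"x":0,"y":0.06,"z":0,"ax":0,"ay":0,"az":0},{"x":0,"y":0.078,"z":0,"ax":0,"ay":0,"az":0},{"x":0,"y":0.09,"z":0,"ax":0,"ay":0,"az":0},{"x":0,"y":0.098,"z":0,"ax":0,"ay":0,"az":0},{"x":0,"y":0.104,"z":0,"ax":0,"ay":0,"az":0},{"x":0,"y":0.107,"z":0,"ax":0,"ay":0,"az":0},{"x":0,"y":0.1085,"z":0,"ax":0,"ay":0,"az":0},{"x":0,"y":0.1092,"z":0,"ax":0,"ay":0,"az":0},{"x":0,"y":0.11,"z":0,"ax":0,"ay":0,"az":0},{"x":0,"y":0.1105,"z":0,"ax":0,"ay":0,"az":0},{"x":0,"y":0.1105,"z":0,"ax":0,"ay":0,"az":0}])

```text
t: 24.98
tcp_pos: [489.1, -157.2, 40.7]
tcp_rot: [[-1.0, 0.001, 0.02], [-0.02, -0.0, -1.0], [-0.001, -1.0, 0.0]]
ft_force: [-5.2, 1.1, 6.5]
grip_width: 0.497
```

Request:
play_rows(moves=[{"x":0,"y":0,"z":0,"ax":0,"ay":0,"az":0},{"x":0,"y":0,"z":0,"ax":0,"ay":0,"az":0},{"x":0,"y":0,"z":0,"ax":0,"ay":0,"az":0},{"x":0,"y":0,"z":0,"ax":0,"ay":0,"az":0},{"x":0,"y":0,"z":0,"ax":0,"ay":0,"az":0},{"x":0,"y":0,"z":0,"ax":0,"ay":0,"az":0},{"x":0,"y":0,"z":0,"ax":0,"ay":0,"az":0}], jaw=-1)

```text
t: 25.85
tcp_pos: [488.9, -157.1, 39.5]
tcp_rot: [[-1.0, 0.0, 0.02], [-0.02, -0.0, -1.0], [-0.0, -1.0, 0.0]]
ft_force: [0.1, -0.6, 0.9]
grip_width: 1.003
```

Request:
play_rows(moves=[{"x":0,"y":-0.008,"z":0,"ax":0,"ay":0,"az":0},{"x":0,"y":-0.03,"z":0,"ax":0,"ay":0,"az":0},{"x":0,"y":-0.06,"z":0,"ax":0,"ay":0,"az":0},{"x":0,"y":-0.085,"z":0,"ax":0,"ay":0,"az":0},{"x":-0.002,"y":-0.1,"z":-0.01,"ax":0,"ay":-0.007,"az":0},{"x":-0.006,"y":-0.108,"z":-0.035,"ax":0,"ay":-0.022,"az":0},{"x":-0.012,"y":-0.1105,"z":-0.07,"ax":0,"ay":-0.045,"az":0},{"x":-0.018,"y":-0.1105,"z":-0.105,"ax":0,"ay":-0.068,"az":0},{"x":-0.023,"y":-0.1105,"z":-0.13,"ax":0,"ay":-0.084,"az":0},{"x":-0.0243,"y":-0.1105,"z":-0.14,"ax":0,"ay":-0.09,"az":0},{"x":-0.0243,"y":-0.1105,"z":-0.14,"ax":0,"ay":-0.09,"az":0},{"x":-0.0243,"y":-0.1105,"z":-0.14,"ax":0,"ay":-0.09,"az":0}])

```text
t: 27.35
tcp_pos: [510.3, -17.3, 149.9]
tcp_rot: [[-0.994, -0.0, 0.109], [-0.109, -0.0, -0.994], [0.0, -1.0, 0.0]]
ft_force: [-0.7, -0.3, 0.2]
grip_width: 1.003
```

Request:
play_rows(moves=[{"x":0,"y":0.01,"z":0,"ax":0,"ay":0,"az":0},{"x":0,"y":0.035,"z":0,"ax":0,"ay":0,"az":0},{"x":0,"y":0.06,"z":0,"ax":0,"ay":0,"az":0},{"x":0,"y":0.082,"z":0,"ax":0,"ay":0,"az":0},{"x":0,"y":0.097,"z":0,"ax":0,"ay":0,"az":0},{"x":0,"y":0.106,"z":0,"ax":0,"ay":0,"az":0},{"x":0,"y":0.11,"z":0,"ax":0,"ay":0,"az":0},{"x":0,"y":0.11,"z":0,"ax":0,"ay":0,"az":0}])

```text
t: 28.35
tcp_pos: [510.6, -16.6, 40.3]
tcp_rot: [[-0.994, 0.001, 0.11], [-0.11, -0.0, -0.994], [-0.001, -1.0, 0.0]]
ft_force: [-0.3, 0.2, 0.7]
grip_width: 0.997
```

Request:
play_rows(moves=[{"x":0,"y":0,"z":0,"ax":0,"ay":0,"az":0},{"x":0,"y":0,"z":0,"ax":0,"ay":0,"az":0},{"x":0,"y":0,"z":0,"ax":0,"ay":0,"az":0},{"x":0,"y":0,"z":0,"ax":0,"ay":0,"az":0},{"x":0,"y":0,"z":0,"ax":0,"ay":0,"az":0},{"x":0,"y":0,"z":0,"ax":0,"ay":0,"az":0},{"x":0,"y":0,"z":0,"ax":0,"ay":0,"az":0},{"x":0,"y":0,"z":0,"ax":0,"ay":0,"az":0},{"x":0,"y":0,"z":0,"ax":0,"ay":0,"az":0}], jaw=1)

```text
t: 29.48
tcp_pos: [510.7, -16.5, 40.4]
tcp_rot: [[-0.994, 0.001, 0.11], [-0.11, 0.0, -0.994], [-0.001, -1.0, -0.0]]
ft_force: [0.7, 0.7, 5.6]
grip_width: 0.272
```

```bash
python3 - <<'E'
from h import *
a=camera("scene")["frame"];cv2.imwrite("pics/s4.png",cv2.resize(a[200:440,160:440,::-1],None,fx=2.5,fy=2.5,interpolation=2))
E
```

```text
(no output)
```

View pics/s4.png

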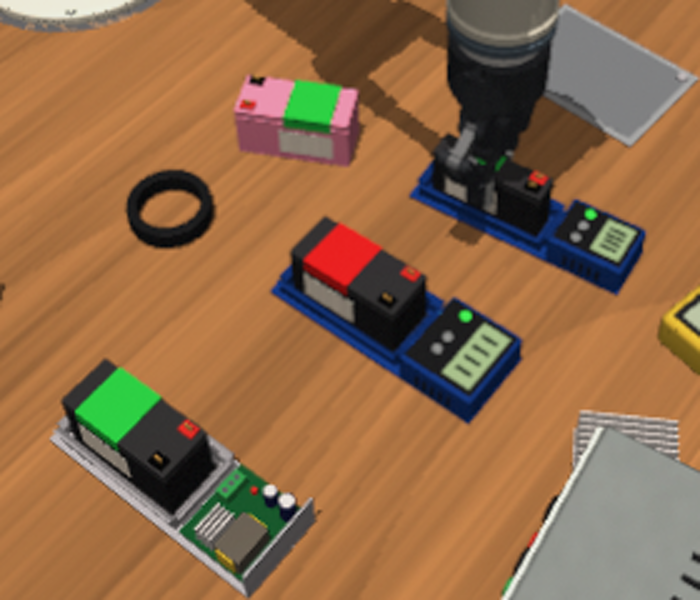

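Request:
play_rows(moves=[{"x":0,"y":-0.008,"z":0,"ax":0,"ay":0,"az":0},{"x":0,"y":-0.03,"z":0,"ax":0,"ay":0,"az":0},{"x":0,"y":-0.06,"z":0,"ax":0,"ay":0,"az":0},{"x":0,"y":-0.085,"z":0,"ax":0,"ay":0,"az":0},{"x":0,"y":-0.1,"z":-0.01,"ax":0,"ay":0,"az":0},{"x":-0.001,"y":-0.108,"z":-0.03,"ax":0,"ay":0,"az":0},{"x":-0.002,"y":-0.11,"z":-0.065,"ax":0,"ay":0,"az":0},{"x":-0.003,"y":-0.11,"z":-0.105,"ax":0,"ay":0,"az":0},{"x":-0.004,"y":-0.11,"z":-0.14,"ax":0,"ay":0,"az":0},{"x":-0.005,"y":-0.11,"z":-0.168,"ax":0,"ay":0,"az":0},{"x":-0.0051,"y":-0.11,"z":-0.183,"ax":0,"ay":0,"az":0},{"x":-0.0051,"y":-0.11,"z":-0.1871,"ax":0,"ay":0,"az":0},{"x":-0.0051,"y":-0.11,"z":-0.1871,"ax":0,"ay":0,"az":0}])

```text
t: 31.15
tcp_pos: [494.9, 169.5, 149.7]
tcp_rot: [[-0.994, -0.001, 0.109], [-0.109, -0.001, -0.994], [0.001, -1.0, 0.001]]
ft_force: [-0.6, -0.0, -3.0]
grip_width: 0.269
```

Request:
play_rows(moves=[{"x":0,"y":0.01,"z":0,"ax":0,"ay":0,"az":0},{"x":0,"y":0.035,"z":0,"ax":0,"ay":0,"az":0},{"x":0,"y":0.06,"z":0,"ax":0,"ay":0,"az":0},{"x":0,"y":0.08,"z":0,"ax":0,"ay":0,"az":0},{"x":0,"y":0.094,"z":0,"ax":0,"ay":0,"az":0},{"x":0,"y":0.102,"z":0,"ax":0,"ay":0,"az":0},{"x":0,"y":0.107,"z":0,"ax":0,"ay":0,"az":0},{"x":0,"y":0.109,"z":0,"ax":0,"ay":0,"az":0},{"x":0,"y":0.1097,"z":0,"ax":0,"ay":0,"az":0},{"x":0,"y":0.1104,"z":0,"ax":0,"ay":0,"az":0},{"x":0,"y":0.111,"z":0,"ax":0,"ay":0,"az":0},{"x":0,"y":0.111,"z":0,"ax":0,"ay":0,"az":0}])

```text
t: 32.65
tcp_pos: [495.2, 170.0, 39.4]
tcp_rot: [[-0.994, 0.001, 0.11], [-0.11, 0.0, -0.994], [-0.001, -1.0, -0.0]]
ft_force: [0.5, -0.2, -1.4]
grip_width: 0.273
```

Request:
play_rows(moves=[{"x":0,"y":0.0005,"z":0,"ax":0,"ay":0,"az":0},{"x":0,"y":0.0005,"z":0,"ax":0,"ay":0,"az":0}])

```text
t: 32.9
tcp_pos: [495.2, 170.0, 39.4]
tcp_rot: [[-0.994, 0.001, 0.11], [-0.11, 0.0, -0.994], [-0.001, -1.0, -0.0]]
ft_force: [-3.9, -1.0, 3.8]
grip_width: 0.269
```

Request:
play_rows(moves=[{"x":0,"y":0,"z":0,"ax":0,"ay":0,"az":0},{"x":0,"y":0,"z":0,"ax":0,"ay":0,"az":0},{"x":0,"y":0,"z":0,"ax":0,"ay":0,"az":0},{"x":0,"y":0,"z":0,"ax":0,"ay":0,"az":0},{"x":0,"y":0,"z":0,"ax":0,"ay":0,"az":0},{"x":0,"y":0,"z":0,"ax":0,"ay":0,"az":0},{"x":0,"y":0,"z":0,"ax":0,"ay":0,"az":0},{"x":0,"y":0,"z":0,"ax":0,"ay":0,"az":0}], jaw=-1)

```text
t: 33.9
tcp_pos: [495.0, 169.9, 38.5]
tcp_rot: [[-0.994, 0.0, 0.11], [-0.11, -0.0, -0.994], [-0.0, -1.0, 0.0]]
ft_force: [-0.1, -0.3, -0.5]
grip_width: 1.0
```

Request:
play_rows(moves=[{"x":0,"y":-0.008,"z":0,"ax":0,"ay":0,"az":0},{"x":0,"y":-0.03,"z":0,"ax":0,"ay":0,"az":0},{"x":0,"y":-0.06,"z":0,"ax":0,"ay":0,"az":0},{"x":0,"y":-0.085,"z":0,"ax":0,"ay":0,"az":0},{"x":0,"y":-0.1,"z":-0.01,"ax":0,"ay":0,"az":0},{"x":-0.001,"y":-0.108,"z":-0.03,"ax":0,"ay":0,"az":0},{"x":-0.002,"y":-0.1115,"z":-0.065,"ax":0,"ay":0.001,"az":0},{"x":-0.004,"y":-0.1115,"z":-0.105,"ax":0,"ay":0.002,"az":0},{"x":-0.005,"y":-0.1115,"z":-0.14,"ax":0,"ay":0.003,"az":0},{"x":-0.006,"y":-0.1115,"z":-0.165,"ax":0,"ay":0.003,"az":0},{"x":-0.0068,"y":-0.1115,"z":-0.1773,"ax":0,"ay":0.003,"az":0},{"x":-0.0068,"y":-0.1115,"z":-0.1773,"ax":0,"ay":0.003,"az":0},{"x":-0.0068,"y":-0.1115,"z":-0.1773,"ax":0,"ay":0.003,"az":0}])

```text
t: 35.52
tcp_pos: [482.3, 346.4, 149.7]
tcp_rot: [[-0.994, -0.0, 0.106], [-0.106, -0.001, -0.994], [0.0, -1.0, 0.001]]
ft_force: [-0.1, -0.2, 1.0]
grip_width: 1.004
```

```bash
python3 - <<'E'
from h import *
c=camera("top")["frame"];a=c[130:260,200:400];cv2.imwrite("pics/t5.png",cv2.resize(a[:,:,::-1],None,fx=4,fy=4,interpolation=2))
E
```

```text
(no output)
```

View pics/t5.png

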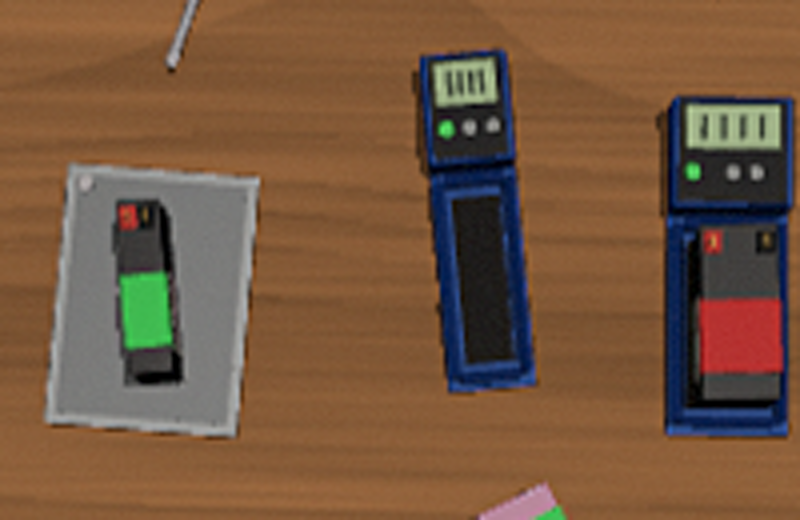

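The full slim battery is upright on the mat at about (148,290). The slim charger's well is empty, with floor corners at about (452,198), (497,194), (470,364) and (515,358).

Request:
play_rows(moves=[{"x":0,"y":0.01,"z":0,"ax":0,"ay":0,"az":0},{"x":0,"y":0.035,"z":0,"ax":0,"ay":0,"az":0},{"x":0,"y":0.06,"z":0,"ax":0,"ay":0,"az":0},{"x":0,"y":0.082,"z":0,"ax":0,"ay":0,"az":0},{"x":0,"y":0.097,"z":0,"ax":0,"ay":0,"az":0},{"x":0,"y":0.106,"z":0,"ax":0,"ay":0,"az":0},{"x":0,"y":0.11,"z":0,"ax":0,"ay":0,"az":0},{"x":0,"y":0.11,"z":0,"ax":0,"ay":0,"az":0}])

```text
t: 36.58
tcp_pos: [482.5, 347.0, 40.3]
tcp_rot: [[-0.994, 0.001, 0.107], [-0.107, 0.0, -0.994], [-0.001, -1.0, -0.0]]
ft_force: [0.7, -0.8, 1.2]
grip_width: 0.999
```

Request:
play_rows(moves=[{"x":0,"y":0,"z":0,"ax":0,"ay":0,"az":0},{"x":0,"y":0,"z":0,"ax":0,"ay":0,"az":0},{"x":0,"y":0,"z":0,"ax":0,"ay":0,"az":0},{"x":0,"y":0,"z":0,"ax":0,"ay":0,"az":0},{"x":0,"y":0,"z":0,"ax":0,"ay":0,"az":0},{"x":0,"y":0,"z":0,"ax":0,"ay":0,"az":0},{"x":0,"y":0,"z":0,"ax":0,"ay":0,"az":0},{"x":0,"y":0,"z":0,"ax":0,"ay":0,"az":0},{"x":0,"y":0,"z":0,"ax":0,"ay":0,"az":0}], jaw=1)

```text
t: 37.7
tcp_pos: [482.5, 347.2, 40.4]
tcp_rot: [[-0.994, 0.001, 0.107], [-0.107, 0.001, -0.994], [-0.001, -1.0, -0.0]]
ft_force: [0.1, 1.3, 5.5]
grip_width: 0.271
```

```bash
python3 - <<'E'
from h import *
c=cam("top");P=np.array([(452,198),(497,194),(470,364),(515,358)])/4+[200,130]
W=unproj(c,P,5);print(W.mean(0));d=(W[0]+W[1]-W[2]-W[3])/2;print(np.hypot(*d[:2]),np.arctan2(d[1],d[0]))
T=unproj(c,np.array([(113,203),(158,201),(124,383),(176,345)])/4+[200,130],55.3);print(T)
print(fit(c,np.array([(113,203),(158,200),(125,384),(172,381)])/4+[200,130],[(48.5,12),(48.5,-12),(-48.5,12),(-48.5,-12)],55.3))
E
```

```text
[512.48573349 -18.11681607   5.        ]
95.66010516460456 0.12638451524467256
[[541.82780937 186.68830655  55.3       ]
 [543.41260532 161.93253508  55.3       ]
 [442.10603923 177.35875687  55.3       ]
 [463.61235242 149.55868303  55.3       ]]
(array([4.92743108e+02, 1.69138737e+02, 1.01527047e-01]), np.float64(0.9234583282473352))
```

Request:
play_rows(moves=[{"x":0,"y":-0.008,"z":0,"ax":0,"ay":0,"az":0},{"x":0,"y":-0.03,"z":0,"ax":0,"ay":0,"az":0},{"x":0,"y":-0.06,"z":0,"ax":0,"ay":0,"az":0},{"x":0,"y":-0.085,"z":0,"ax":0,"ay":0,"az":0},{"x":0,"y":-0.1,"z":0.01,"ax":0,"ay":0,"az":0},{"x":0.001,"y":-0.108,"z":0.03,"ax":0,"ay":0,"az":0},{"x":0.002,"y":-0.11,"z":0.065,"ax":0,"ay":-0.001,"az":0},{"x":0.003,"y":-0.11,"z":0.11,"ax":0,"ay":-0.001,"az":0},{"x":0.004,"y":-0.11,"z":0.155,"ax":0,"ay":-0.001,"az":0},{"x":0.005,"y":-0.11,"z":0.2,"ax":0,"ay":-0.002,"az":0},{"x":0.007,"y":-0.11,"z":0.245,"ax":0,"ay":-0.002,"az":0},{"x":0.008,"y":-0.11,"z":0.29,"ax":0,"ay":-0.003,"az":0},{"x":0.009,"y":-0.11,"z":0.325,"ax":0,"ay":-0.003,"az":0},{"x":0.0099,"y":-0.11,"z":0.35,"ax":0,"ay":-0.003,"az":0},{"x":0.0099,"y":-0.11,"z":0.362,"ax":0,"ay":-0.003,"az":0},{"x":0.0099,"y":-0.11,"z":0.365,"ax":0,"ay":-0.003,"az":0},{"x":0.0099,"y":-0.11,"z":0.365,"ax":0,"ay":-0.003,"az":0}])

```text
t: 39.88
tcp_pos: [511.1, -16.7, 149.7]
tcp_rot: [[-0.994, -0.001, 0.11], [-0.11, 0.0, -0.994], [0.0, -1.0, -0.001]]
ft_force: [-0.1, -0.3, -2.6]
grip_width: 0.268
```

Request:
play_rows(moves=[{"x":0,"y":0.01,"z":0,"ax":0,"ay":0,"az":0},{"x":0,"y":0.035,"z":0,"ax":0,"ay":0,"az":0},{"x":0,"y":0.06,"z":0,"ax":0,"ay":0,"az":0},{"x":0,"y":0.078,"z":0,"ax":0,"ay":0,"az":0},{"x":0,"y":0.09,"z":0,"ax":0,"ay":0,"az":0},{"x":0,"y":0.098,"z":0,"ax":0,"ay":0,"az":0},{"x":0,"y":0.104,"z":0,"ax":0,"ay":0,"az":0},{"x":0,"y":0.107,"z":0,"ax":0,"ay":0,"az":0},{"x":0,"y":0.1085,"z":0,"ax":0,"ay":0,"az":0},{"x":0,"y":0.1094,"z":0,"ax":0,"ay":0,"az":0},{"x":0,"y":0.1103,"z":0,"ax":0,"ay":0,"az":0},{"x":0,"y":0.1108,"z":0,"ax":0,"ay":0,"az":0},{"x":0,"y":0.1108,"z":0,"ax":0,"ay":0,"az":0}])

```text
t: 41.5
tcp_pos: [511.6, -17.1, 40.4]
tcp_rot: [[-0.994, 0.001, 0.11], [-0.11, -0.0, -0.994], [-0.001, -1.0, 0.0]]
ft_force: [-3.6, -0.3, 5.4]
grip_width: 0.266
```

Request:
play_rows(moves=[{"x":0,"y":0,"z":0,"ax":0,"ay":0,"az":0},{"x":0,"y":0,"z":0,"ax":0,"ay":0,"az":0},{"x":0,"y":0,"z":0,"ax":0,"ay":0,"az":0},{"x":0,"y":0,"z":0,"ax":0,"ay":0,"az":0},{"x":0,"y":0,"z":0,"ax":0,"ay":0,"az":0},{"x":0,"y":0,"z":0,"ax":0,"ay":0,"az":0},{"x":0,"y":0,"z":0,"ax":0,"ay":0,"az":0},{"x":0,"y":0,"z":0,"ax":0,"ay":0,"az":0}], jaw=-1)

```text
t: 42.5
tcp_pos: [511.4, -17.0, 39.2]
tcp_rot: [[-0.994, -0.0, 0.11], [-0.11, 0.0, -0.994], [0.0, -1.0, -0.0]]
ft_force: [-0.3, 0.1, 0.1]
grip_width: 0.998
```

Request:
play_rows(moves=[{"x":0,"y":-0.008,"z":0,"ax":0,"ay":0,"az":0},{"x":0,"y":-0.03,"z":0,"ax":0,"ay":0,"az":0},{"x":0,"y":-0.06,"z":0,"ax":0,"ay":0,"az":0},{"x":0,"y":-0.085,"z":0,"ax":0,"ay":0,"az":0},{"x":0,"y":-0.1,"z":-0.01,"ax":0,"ay":0,"az":0},{"x":-0.001,"y":-0.108,"z":-0.03,"ax":0,"ay":0,"az":0},{"x":-0.002,"y":-0.1108,"z":-0.065,"ax":0,"ay":0,"az":0},{"x":-0.003,"y":-0.1108,"z":-0.105,"ax":0,"ay":0,"az":0},{"x":-0.004,"y":-0.1108,"z":-0.14,"ax":0,"ay":0,"az":0},{"x":-0.0042,"y":-0.1108,"z":-0.168,"ax":0,"ay":0,"az":0},{"x":-0.0042,"y":-0.1108,"z":-0.183,"ax":0,"ay":0,"az":0},{"x":-0.0042,"y":-0.1108,"z":-0.1877,"ax":0,"ay":0,"az":0},{"x":-0.0042,"y":-0.1108,"z":-0.1877,"ax":0,"ay":0,"az":0}])

```text
t: 44.12
tcp_pos: [495.0, 169.7, 149.9]
tcp_rot: [[-0.994, -0.0, 0.109], [-0.109, -0.0, -0.994], [0.0, -1.0, 0.0]]
ft_force: [-0.0, 0.1, -0.9]
grip_width: 0.996
```

Request:
play_rows(moves=[{"x":0,"y":0.01,"z":0,"ax":0,"ay":0,"az":0},{"x":0,"y":0.035,"z":0,"ax":0,"ay":0,"az":0},{"x":0,"y":0.06,"z":0,"ax":0,"ay":0,"az":0},{"x":0,"y":0.082,"z":0,"ax":0,"ay":0,"az":0},{"x":0,"y":0.097,"z":0,"ax":0,"ay":0,"az":0},{"x":0,"y":0.106,"z":0,"ax":0,"ay":0,"az":0},{"x":0,"y":0.111,"z":0,"ax":0,"ay":0,"az":0},{"x":0,"y":0.111,"z":0,"ax":0,"ay":0,"az":0}])

```text
t: 45.12
tcp_pos: [495.1, 170.0, 39.2]
tcp_rot: [[-0.994, 0.0, 0.11], [-0.11, 0.0, -0.994], [-0.0, -1.0, -0.0]]
ft_force: [0.3, -0.0, 0.5]
grip_width: 0.998
```

Request:
play_rows(moves=[{"x":0,"y":0,"z":0,"ax":0,"ay":0,"az":0},{"x":0,"y":0,"z":0,"ax":0,"ay":0,"az":0},{"x":0,"y":0,"z":0,"ax":0,"ay":0,"az":0},{"x":0,"y":0,"z":0,"ax":0,"ay":0,"az":0},{"x":0,"y":0,"z":0,"ax":0,"ay":0,"az":0},{"x":0,"y":0,"z":0,"ax":0,"ay":0,"az":0},{"x":0,"y":0,"z":0,"ax":0,"ay":0,"az":0},{"x":0,"y":0,"z":0,"ax":0,"ay":0,"az":0},{"x":0,"y":0,"z":0,"ax":0,"ay":0,"az":0}], jaw=1)

```text
t: 46.25
tcp_pos: [495.2, 170.1, 39.4]
tcp_rot: [[-0.994, 0.001, 0.11], [-0.11, 0.0, -0.994], [-0.001, -1.0, -0.0]]
ft_force: [0.1, 0.4, 5.5]
grip_width: 0.27
```

```bash
python3 - <<'E'
from h import *
a=camera("scene")["frame"][140:310,310:500];b=camera("top")["frame"][140:250,125:285]
f=lambda i,h:cv2.resize(i[:,:,::-1],(int(i.shape[1]*h/i.shape[0]),h),interpolation=2)
cv2.imwrite("pics/s6.png",np.hstack([f(a,310),f(b,310)]))
E
```

```text
(no output)
```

View pics/s6.png

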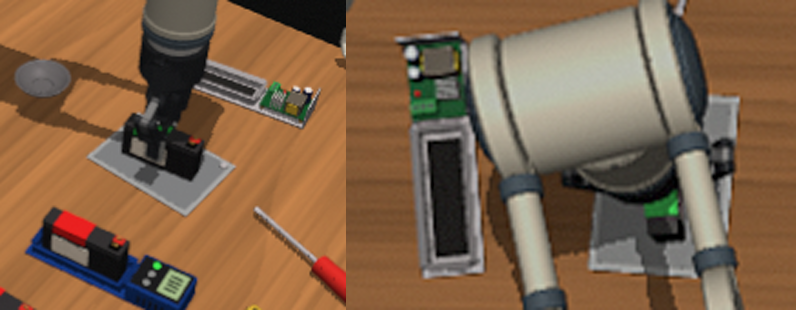

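```bash
python3 - <<'E'
from h import *
c=cam("top");P=(np.array([(430,140),(462,137),(436,260),(468,256)])-[346,0])/2.818+[125,140]
W=unproj(c,P,5);print(W.mean(0));d=(W[0]+W[1]-W[2]-W[3])/2;print(np.hypot(*d[:2]),np.arctan2(d[1],d[0]))
E
```

```text
[480.89479994 344.25888018   5.        ]
97.83416022861863 0.09306264499740437
```

Request:
play_rows(moves=[{"x":0,"y":-0.008,"z":0,"ax":0,"ay":0,"az":0},{"x":0,"y":-0.03,"z":0,"ax":0,"ay":0,"az":0},{"x":0,"y":-0.06,"z":0,"ax":0,"ay":0,"az":0},{"x":0,"y":-0.085,"z":0,"ax":0,"ay":0,"az":0},{"x":0,"y":-0.1,"z":-0.01,"ax":0,"ay":0,"az":0},{"x":-0.001,"y":-0.108,"z":-0.03,"ax":0,"ay":0.001,"az":0},{"x":-0.002,"y":-0.111,"z":-0.065,"ax":0,"ay":0.001,"az":0},{"x":-0.004,"y":-0.111,"z":-0.105,"ax":0,"ay":0.002,"az":0},{"x":-0.006,"y":-0.111,"z":-0.14,"ax":0,"ay":0.003,"az":0},{"x":-0.007,"y":-0.111,"z":-0.165,"ax":0,"ay":0.004,"az":0},{"x":-0.0074,"y":-0.111,"z":-0.1745,"ax":0,"ay":0.004,"az":0},{"x":-0.0074,"y":-0.111,"z":-0.1759,"ax":0,"ay":0.004,"az":0},{"x":-0.0074,"y":-0.111,"z":-0.1759,"ax":0,"ay":0.004,"az":0}])

```text
t: 48.02
tcp_pos: [483.1, 344.9, 149.7]
tcp_rot: [[-0.994, -0.0, 0.105], [-0.105, -0.001, -0.994], [0.001, -1.0, 0.001]]
ft_force: [-0.3, 0.4, -3.6]
grip_width: 0.277
```

Request:
play_rows(moves=[{"x":0,"y":0.01,"z":0,"ax":0,"ay":0,"az":0},{"x":0,"y":0.035,"z":0,"ax":0,"ay":0,"az":0},{"x":0,"y":0.06,"z":0,"ax":0,"ay":0,"az":0},{"x":0,"y":0.078,"z":0,"ax":0,"ay":0,"az":0},{"x":0,"y":0.09,"z":0,"ax":0,"ay":0,"az":0},{"x":0,"y":0.098,"z":0,"ax":0,"ay":0,"az":0},{"x":0,"y":0.104,"z":0,"ax":0,"ay":0,"az":0},{"x":0,"y":0.107,"z":0,"ax":0,"ay":0,"az":0},{"x":0,"y":0.1085,"z":0,"ax":0,"ay":0,"az":0},{"x":0,"y":0.1094,"z":0,"ax":0,"ay":0,"az":0},{"x":0,"y":0.1103,"z":0,"ax":0,"ay":0,"az":0},{"x":0,"y":0.1108,"z":0,"ax":0,"ay":0,"az":0},{"x":0,"y":0.1108,"z":0,"ax":0,"ay":0,"az":0}])

```text
t: 49.65
tcp_pos: [483.3, 345.8, 40.4]
tcp_rot: [[-0.994, 0.001, 0.106], [-0.106, 0.001, -0.994], [-0.001, -1.0, -0.0]]
ft_force: [-3.4, -1.4, 5.6]
grip_width: 0.27
```

Request:
play_rows(moves=[{"x":0,"y":0,"z":0,"ax":0,"ay":0,"az":0},{"x":0,"y":0,"z":0,"ax":0,"ay":0,"az":0},{"x":0,"y":0,"z":0,"ax":0,"ay":0,"az":0},{"x":0,"y":0,"z":0,"ax":0,"ay":0,"az":0},{"x":0,"y":0,"z":0,"ax":0,"ay":0,"az":0},{"x":0,"y":0,"z":0,"ax":0,"ay":0,"az":0},{"x":0,"y":0,"z":0,"ax":0,"ay":0,"az":0},{"x":0,"y":0,"z":0,"ax":0,"ay":0,"az":0}], jaw=-1)

```text
t: 50.65
tcp_pos: [483.0, 345.6, 39.2]
tcp_rot: [[-0.994, 0.0, 0.106], [-0.106, 0.0, -0.994], [-0.0, -1.0, -0.0]]
ft_force: [-0.5, -0.1, 0.0]
grip_width: 0.999
```

Request:
play_rows(moves=[{"x":0,"y":-0.008,"z":0,"ax":0,"ay":0,"az":0},{"x":0,"y":-0.03,"z":0,"ax":0,"ay":0,"az":0},{"x":0,"y":-0.06,"z":0,"ax":0,"ay":0,"az":0},{"x":0,"y":-0.085,"z":0,"ax":0,"ay":0,"az":0},{"x":0,"y":-0.11,"z":0.01,"ax":0,"ay":0,"az":0},{"x":0.01,"y":-0.13,"z":0.04,"ax":0,"ay":0,"az":0},{"x":0.03,"y":-0.15,"z":0.08,"ax":0,"ay":0,"az":0},{"x":0.05,"y":-0.16,"z":0.12,"ax":0,"ay":0,"az":0},{"x":0.06,"y":-0.16,"z":0.15,"ax":0,"ay":0,"az":0},{"x":0.06,"y":-0.16,"z":0.17,"ax":0,"ay":0,"az":0},{"x":0.06,"y":-0.16,"z":0.18,"ax":0,"ay":0,"az":0},{"x":0.06,"y":-0.16,"z":0.18,"ax":0,"ay":0,"az":0}])

```text
t: 52.15
tcp_pos: [442.6, 160.1, 199.5]
tcp_rot: [[-0.995, 0.0, 0.105], [-0.105, 0.0, -0.995], [-0.001, -1.0, -0.0]]
ft_force: [-0.5, 0.2, 0.1]
grip_width: 1.0
```

```bash
python3 - <<'E'
from h import *
a=camera("scene")["frame"];b=camera("top")["frame"][140:265,130:500]
f=lambda i,w:cv2.resize(i[:,:,::-1],(w,int(i.shape[0]*w/i.shape[1])),interpolation=2)
cv2.imwrite("pics/s7.png",np.vstack([f(a[130:450,150:550],800)[:,:],]));cv2.imwrite("pics/t7.png",f(b,800))
E
```

```text
(no output)
```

View pics/s7.png

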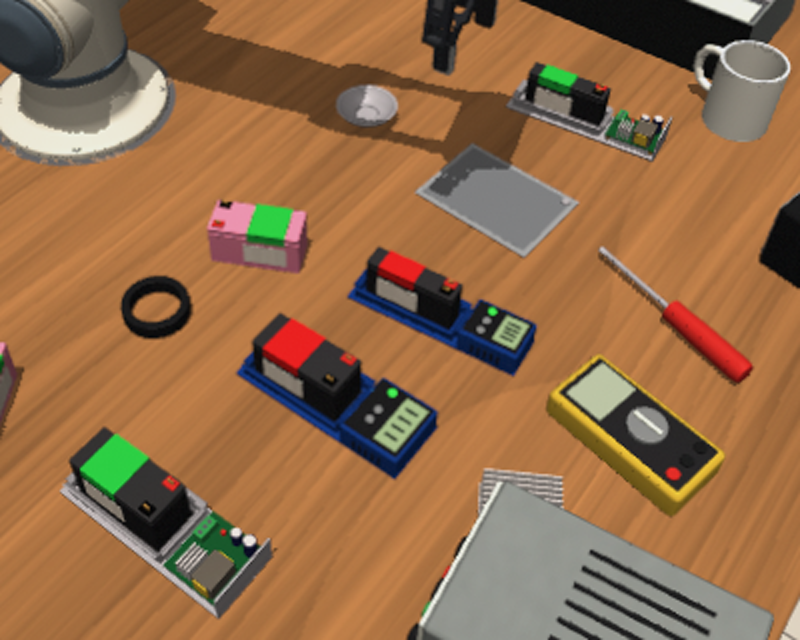

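View pics/t7.png

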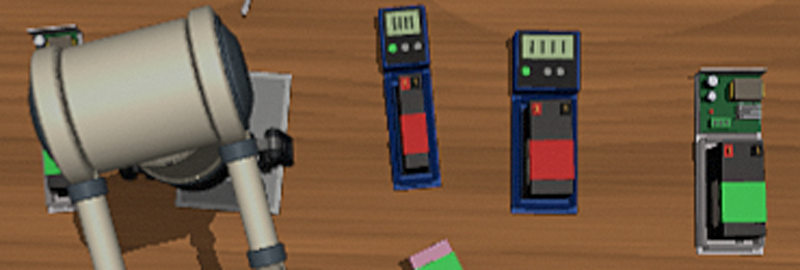

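All four batteries are exchanged and sit level in their wells, with their terminals towards the heads. The mat is empty and the gripper is clear.

```bash
python3 -c "
from workcell import *
print(hand_in())"
```

```text
the job is handed in; nothing more can be done
None
```

I exchanged both pairs, using the mat to park one battery of each pair, and handed the job in at about 52 s of the 128 s allowed. The green-tagged batteries are now in the two supplies and the red-tagged ones on the two chargers, wide for wide and slim for slim.

**Seating:** all four were lowered until the wrist force showed contact, at the tool height that matches a battery on the well floor (within about 0.3 mm). Contact forces stayed under about 10 N at every reading.

**Final pictures:** the scene view shows all four batteries level and down in their wells, with terminals towards the electronics or display end. The mat is empty, and the pink look-alikes were left alone.

**Limits of the checks:**
- In the last top view the arm hid most of the slim supply, so I checked that one from the scene view and the force reading.
- My estimates of the well positions differed from each other by up to about 4.5 mm along the length and 3 mm across. I aimed between them, and the fits went in without trouble.
- The first move call was refused because I had left some fields out of its rows; nothing moved.

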